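# Open the bar clamp back to its stop

## Robot

A 6-joint arm with a two-finger parallel gripper is mounted at the origin on a cart in front of the work surface, level with it; the furniture and walls round the work are solid. World frame = base frame: x ahead of the robot, y to its left, z up, the work surface at z = 0. Lengths are in m, angles in degrees, forces in N, time in s.
With the tool pointing down it reaches from about 0.25 to 0.725 m from the base axis. Payload 9.7 kg.
Tool frame: the origin (TCP) lies midway between the tips of the shut fingers; the grasp point (between the pads) lies bot.hold_point_z behind it (bot.hold_point_z is the distance from the TCP to the grasp point, in m); z points along the fingers, y is the line along which they close (so a half turn about z gives the same grasp; the last joint's range is limited). The gripper opens to 85 mm and grips with 20 to 120 N. Pads are 22 mm wide; open, the fingers measure 114 mm over their backs; the gripper's body (76 mm by 85 mm) begins 54 mm behind the grasp point. The pads swing forward as they close: fully open they stand 13 mm farther back than shut.
Start: joints at [73.969, 4.979, 10.078, 95.1, 0, 90], TCP at [0.152, 0.529, 0.199] pointing down, gripper open.
Joint ranges: [-179.16, 179.16], [-48.56, 103.87], [-65.8, 70.77], [-126.05, 130.52], [-82.76, 87.17], [-180, 180]. Speed limits (degrees/s): [127.2, 127.2, 147.25, 180, 180, 180].

## Interface

Orientations are given as [roll, pitch, yaw] about the fixed x, y, z axes, in that order (R = Rz(yaw) Ry(pitch) Rx(roll)).
In Python, from workcell import bot, camera, camera_model, ticket gives the robot as it stands.
- The arm moves only by the tool send_rows, never from a script. Its argument "targets" is text: rows parted by semicolons, each of 5 numbers parted by spaces: the shift along the tool's x, y, z in mm, then the turn about the tool's z in degrees, then the closure in counts, from 0 (fully open) to 255 (shut). A call has 1 to 20 rows; each row is the pose to reach, as a shift and turn from the pose commanded when the call began, along the tool's axes at that moment; what a row does not reach only later rows make up. A row lasts 1/8 s, in which the tool goes at most 62.5 mm and 10.7 degrees, less where a joint would pass 70% of its speed; a pose out of reach is approached as far as the arm can. A call with a gripper value outside its range is refused whole. The fingers move at their own pace and stop on an object; "newtons" is the grip in N (left out, the last holds). Time passes only in rows, so rows that repeat a pose let the fingers close. It gives the time, the measured TCP pose, the force, the opening and the grip force at its end, in the units of the state.
- bot.get_obs(): the state, without advancing time (a new reading comes with each control period).
- camera(name): name is "scene" or "top" or "wrist"; returns the picture (400x640x3 uint8, blue, green, red); there is no depth.
- camera_model(name): a dict with "K" (3x3 intrinsics, pixels), "pose" (4x4, takes a point from camera to world coordinates); the wrist camera has in their place "T_tool_cam" (4x4, takes a point from camera to tool coordinates, whose origin is the TCP and whose axes are the flange's). Camera axes: x right, y down, z forward; pixel columns grow to the right and rows downward; lengths in m; the calibration is good to about 2 mm. The wrist camera is an equidistant fisheye: a pixel r from the principal point sees the ray r / f radians off the axis. A picture is of the moment at which its call begins: read the wrist's pose just before it. camera_model takes no time and is no camera call.
- ticket.job_done(): hands the job in; it is judged then, once.
The state is a dict: "time": time; "q": joint angles; "qd": joint speeds; "joint_efforts": joint torques, N m; "ee_pos": TCP position; "tcp_rot": TCP orientation; "wrist_force": force on the tool from outside, world axes, zero at the start; "torque": the same for the moment, N m; "opening": finger opening in m; "grasp_force": force on a finger pad.
Only numpy, scipy, OpenCV 4.12 (cv2) and the standard library are available. Lean on these libraries where they do the work, as an engineer would, in place of code of your own. Each camera call takes 0.05 s, during which the arm holds its last target. There are 200 camera calls.

## Task

The block in the blue bar clamp is done. Using just the tips of the fingers (nothing needs to be gripped), press the red ratchet release button on the sliding jaw fully down (it stays down), then push the sliding jaw straight back along its bar until it rests against the yellow stop collar. Leave the wooden block lying where it is - do not pick it up or push it about - disturb nothing else on the bench, and finish clear of everything.

Things in the scene. Friction and masses are not known exactly. Their poses are not given: they have to be found in the camera images.
- clamp: Bar clamp on a plywood bed 100 (x) by 390 (y) by 12 mm, fixed to the bench; origin: centre of the bed's underside, z up. A steel bar 20 mm wide, top at z = 28 mm, runs along the clamp's y, ratchet teeth on its -x side. The clamp's -y is the OPENING direction. Blue fixed jaw at the +y end: face at y = 166 mm, 64 mm wide, top at z = 74 mm. Small blue end block at the -y end, top at z = 38 mm.
- jaw (a joint): Blue sliding jaw, m: 0 closed, grows as it slides along the clamp's -y. Locked by a pawl (1 to 3 mm play) until the button is fully down; then slides with about 4 N friction and stays where left. Upright plate 64 mm wide (clamp x), 14 mm thick, z = 29 to 108 mm, 45 mm higher than the block; behind it (-y) a tail 56 mm wide, 60 mm long, top at z = 58 mm, carries the button.
- release (a joint): The red release button, in m: 0 = up (jaw locked), 0.009 = fully down at its hard stop (jaw free). Moves straight down with about 5 N of friction and stays where it is left; it rides on the sliding jaw.
- button_top (a point): Centre of the top of the red round button, 30 mm across; 73 mm above the bench when up, 64 mm when down. The jaw's upright plate begins 41 mm from this point towards the clamp's +y and rises 35 mm above the button's top when that is up. Axes parallel to the clamp's.
- jaw_push (a point): Point on the middle of the sliding jaw plate's face on the block side (it faces the clamp's +y), 95 mm above the bench, 13 mm below the plate's top edge and 32 mm above the block's top: a place to push towards the clamp's -y. Axes parallel to the clamp's.
- jaw_back (a point): Centre of the rear (-y) end face of the sliding jaw's tail, 44 mm above the bench: this face meets the stop collar. Axes parallel to the clamp's.
- collar_face (a point): Centre of the yellow stop collar's face that looks at the sliding jaw, 44 mm above the bench. The collar (44 mm wide, 18 mm long, 75 mm high with its dark screw) is locked to the bar at a place that differs between starts, 62 to 112 mm behind the closed jaw's tail, and cannot be moved. Axes parallel to the clamp's.
- wood_block: Loose wooden block, 74 mm (x) by 100 mm (y) by 35 mm high, lying between the two jaws with its underside 28 mm above the bench and its top 63 mm above it; origin at the centre of its underside.
- glue_bottle: Bystander: small white bottle with red cap, 39 mm wide, 110 mm high, standing behind the clamp; origin at the centre of its underside.
- tape_roll: Bystander: brown tape roll, 84 mm wide, 24 mm high, lying behind the clamp; origin at the centre of its underside.
- cup_plaster: Bystander: dark cup, 79 mm wide, 62 mm high, to the left; origin at the centre of its underside.
- sanding_block: Bystander: red-brown sanding block, 76 x 104 x 26 mm, to the left; origin at the centre of its underside.
- cast_small: Bystander: beige waisted plaster socket, 71 mm wide, 101 mm high, to the right; origin at the centre of its underside.
- jar_blue: Bystander: white jar with blue lid, 68 mm wide, 96 mm high, to the right; origin at the centre of its underside.

How it is judged:
By the outcome, as a careful person would: the job done as asked, in the order asked, and still so for the second after the job is handed in, with the robot touching nothing.
It also fails if it takes over 40 s, if anything falls off the work surface, if the arm or the gripper's body presses on something with over 40 N, if the wrist force passes 120 N, or if a joint passes its speed limit or range.

## Working session

There is one attempt and no reset: what is moved stays moved. The work goes in short steps, Python scripts to look and compute and a tool call to move; the robot and the scene stay as the last step left them, time stands still between calls to the robot, and variables do not carry over. Pictures are saved under pics/ and viewed, at most 11 in all, crops included, and the job is handed in when it is done.

Besides the shell and the picture viewer there is one more tool, called after "Call:" by a JSON object that holds its "op" and its "data". send_rows: Moves the arm, as the interface text tells. Its arguments: {"type":"object","properties":{"targets":{"type":"string"},"newtons":{"type":"number"}},"required":["targets"]}

```bash
mkdir -p pics; python3 - <<'E'
from workcell import bot,camera,camera_model
import cv2,numpy as np
o=bot.get_obs();print({k:o[k] for k in('time','ee_pos','tcp_rot','wrist_force','opening')},bot.hold_point_z)
for n in('scene','top'):
    cv2.imwrite(f'pics/{n}0.png',camera(n)); m=camera_model(n);print(n,m['K'],m['pose'])
print(camera_model('wrist'))
E
```

```text
{'time': 0.0, 'ee_pos': array([0.151817  , 0.52835545, 0.19847654]), 'tcp_rot': array([-1.79923237e+02, -7.48553719e-05,  1.63969173e+02]), 'wrist_force': array([ 0.58072146,  0.52058698, -0.03468822]), 'opening': 0.08538433369116447} 0.0187
scene [[488.89459597   0.         321.4674466 ]
 [  0.         488.89459597 207.56082449]
 [  0.           0.           1.        ]] [[ 0.60121148 -0.42586153  0.67615583 -0.35398333]
 [-0.79898529 -0.33405818  0.50002764 -0.7455758 ]
 [ 0.01293285 -0.84086092 -0.54109671  0.84155722]
 [ 0.          0.          0.          1.        ]]
top [[434.6647055    0.         316.57103397]
 [  0.         434.6647055  196.50298032]
 [  0.           0.           1.        ]] [[-0.02414495 -0.99047109  0.13558775  0.41743855]
 [-0.99970733  0.02371697 -0.00477116 -0.03532769]
 [ 0.00150997 -0.13566327 -0.99075385  1.35086645]
 [ 0.          0.          0.          1.        ]]
{'K': array([[309.70691629,   0.        , 323.95663473],
       [  0.        , 309.70691629, 202.36938001],
       [  0.        ,   0.        ,   1.        ]]), 'T_tool_cam': array([[ 1.26297721e-03, -9.46535347e-01, -3.22597647e-01,
         8.26097781e-02],
       [ 9.99998998e-01,  9.88991389e-04,  1.01321457e-03,
         3.72810666e-04],
       [-6.39997106e-04, -3.22598603e-01,  9.46535647e-01,
        -1.74004637e-01],
       [ 0.00000000e+00,  0.00000000e+00,  0.00000000e+00,
         1.00000000e+00]])}
```

View pics/scene0.png

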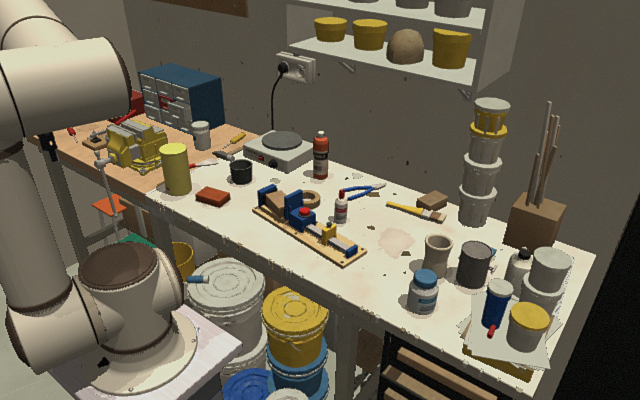

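View pics/top0.png

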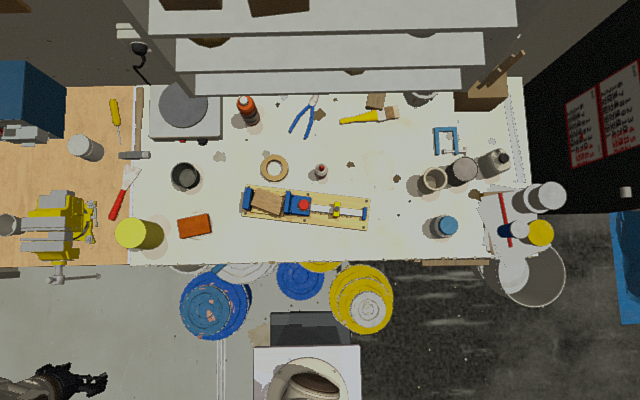

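The clamp lies across the bench in front of the robot, with its fixed jaw at the left. In the top view it spans about px (240,185) to (370,230), with the red button near (304,205) and the yellow collar near (336,210). I'll enlarge it.

```bash
python3 - <<'E'
import cv2
a=cv2.imread('pics/top0.png')[175:240,230:380]
cv2.imwrite('pics/topc.png',cv2.resize(a,None,fx=5.3333,fy=5.3333,interpolation=cv2.INTER_CUBIC))
a=cv2.imread('pics/scene0.png')[175:270,245:375]
cv2.imwrite('pics/scenec.png',cv2.resize(a,None,fx=6,fy=6,interpolation=cv2.INTER_CUBIC))
E
```

```text
(no output)
```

View pics/topc.png

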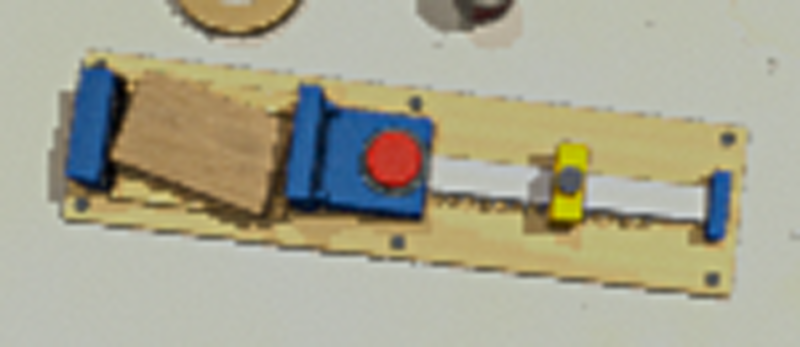

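View pics/scenec.png

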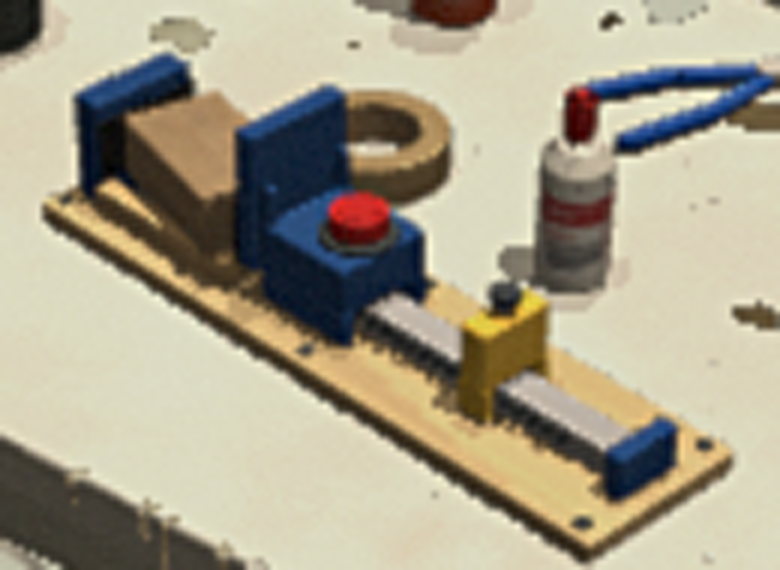

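The crops show, in top-crop px:
- **Bed corners:** (88,50), (747,127), (730,297), (65,220).
- **Button:** (394,158).
- **Plate top corners:** (302,85), (325,87), (312,212), (287,208).
- **Collar's left face:** about x=555.

The block lies skewed between the jaws.

```bash
cat > h.py <<'E'
import numpy as np
from workcell import camera_model
def ray(n,uv,z):
    m=camera_model(n);d=m['pose'][:3,:3]@np.linalg.solve(m['K'],[uv[0],uv[1],1]);p=m['pose'][:3,3]
    return p+d*(z-p[2])/d[2]
def tc(c): return ((c[0]+.5)/5.3333-.5+230,(c[1]+.5)/5.3333-.5+175)
def sc(c): return ((c[0]+.5)/6-.5+245,(c[1]+.5)/6-.5+175)
E
python3 - <<'E'
from h import *
from scipy.spatial.transform import Rotation as R
np.set_printoptions(precision=4,suppress=True)
T=np.array([ray('top',tc(c),.012) for c in [(88,50),(747,127),(730,297),(65,220)]])
L=np.array([[.05,.195],[.05,-.195],[-.05,-.195],[-.05,.195]])
c=T[:,:2].mean(0);H=L.T@(T[:,:2]-c);a=np.arctan2(H[0,1]-H[1,0],H[0,0]+H[1,1])
Q=np.array([[np.cos(a),-np.sin(a)],[np.sin(a),np.cos(a)]])
print('origin',c,'yaw',np.degrees(a),'resid',T[:,:2]-c-L@Q.T)
S=np.array([ray('scene',sc(k),.012) for k in [(730,462),(588,560),(45,212)]])
print('scene corners local',(S[:,:2]-c)@Q)
def loc(n,uv,z):
    p=ray(n,uv,z);print(n,z,p,'local',(p[:2]-c)@Q)
loc('top',tc((394,158)),.073);loc('scene',sc((360,214)),.073)
for k in [(302,85),(325,87),(312,212),(287,208)]: loc('top',tc(k),.108)
for k in [(237,127),(325,87),(345,96)]: loc('scene',sc(k),.108)
for k in [(558,143),(549,222)]: loc('top',tc(k),.065)
loc('scene',sc((460,325)),.065);loc('scene',sc((525,291)),.065)
for k in [(145,70),(288,108),(268,214),(112,160)]: loc('top',tc(k),.063)
loc('top',tc((434,118)),.058);loc('top',tc((422,218)),.058)
E
```

```text
origin [ 0.5685 -0.0079] yaw -8.034572803003943 resid [[ 0.0001 -0.0011]
 [-0.      0.0014]
 [ 0.0003  0.0012]
 [-0.0004 -0.0015]]
scene corners local [[ 0.0394 -0.1995]
 [-0.0587 -0.2017]
 [-0.0559  0.1842]]
top 0.073 [ 0.5702 -0.0022  0.073 ] local [0.0008 0.0059]
scene 0.073 [ 0.565  -0.0057  0.073 ] local [-0.0038  0.0016]
top 0.108 [0.6071 0.046  0.108 ] local [0.0306 0.0587]
top 0.108 [0.6057 0.0335 0.108 ] local [0.031  0.0462]
top 0.108 [0.5378 0.0416 0.108 ] local [-0.0373  0.0447]
top 0.108 [0.5403 0.055  0.108 ] local [-0.0368  0.0584]
scene 0.108 [0.5465 0.0547 0.108 ] local [-0.0306  0.0588]
scene 0.108 [0.6017 0.0453 0.108 ] local [0.0254 0.0573]
scene 0.108 [0.601  0.0322 0.108 ] local [0.0266 0.0442]
top 0.065 [ 0.5774 -0.0938  0.065 ] local [ 0.0208 -0.0838]
top 0.065 [ 0.5332 -0.0874  0.065 ] local [-0.0238 -0.0837]
scene 0.065 [ 0.53   -0.0922  0.065 ] local [-0.0264 -0.0889]
scene 0.065 [ 0.5706 -0.0996  0.065 ] local [ 0.0149 -0.0906]
top 0.063 [0.6246 0.137  0.063 ] local [0.0352 0.1513]
top 0.063 [0.6011 0.057  0.063 ] local [0.0231 0.0688]
top 0.063 [0.5417 0.069  0.063 ] local [-0.0374  0.0723]
top 0.063 [0.574  0.1558 0.063 ] local [-0.0174  0.1628]
top 0.058 [ 0.5941 -0.0247  0.058 ] local [ 0.0277 -0.0131]
top 0.058 [ 0.5378 -0.0167  0.058 ] local [-0.0292 -0.0131]
```

Call:
{"op": "send_rows", "data": {"targets": "-15 -11 -30 2 255; -55 -40 -40 8 255; -95 -69 -40 14 255; -135 -98 -40 20 255; -175 -127 -40 26 255; -215 -156 -40 32 255; -255 -185 -40 38 255; -295 -214 -40 44 255; -335 -243 -40 50 255; -375 -272 -40 56 255; -415 -301 -40 62 255; -455 -330 -30 68 255; -495 -359 -20 74 255; -525 -381 -10 79 255; -547 -396 0 82 255; -547 -396 0 82 255; -547 -396 0 82 255; -547 -396 0 82 255", "newtons": 20}}

```text
time: 2.35
ee_pos: [0.5681, -0.0022, 0.1999]
tcp_rot: [179.9, -0.0, 82.1]
wrist_force: [-0.3, 0.5, -0.1]
opening: -0.0003
grasp_force: 0.0
```

```bash
python3 - <<'E'
from workcell import bot,camera
import cv2
o=bot.get_obs();print({k:o[k] for k in('time','q','ee_pos','tcp_rot','wrist_force','opening')})
cv2.imwrite('pics/w1.png',camera('wrist'))
E
```

```text
{'time': 2.35, 'q': array([-2.23154826e-01,  7.45730426e+00,  1.28581716e+01,  9.53460654e+01,
        9.45350824e-03,  9.77134278e+01]), 'ee_pos': array([ 0.56805983, -0.00216016,  0.19991789]), 'tcp_rot': array([ 1.79946963e+02, -1.67234022e-02,  8.20634296e+01]), 'wrist_force': array([-0.33029383,  0.48679839, -0.14937288]), 'opening': -0.00025345547918642354}
```

View pics/w1.png

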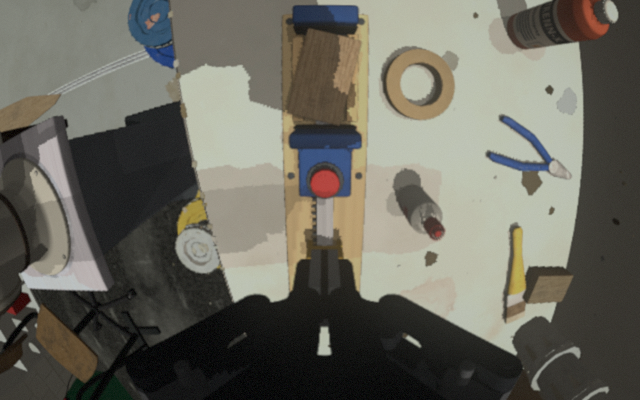

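The wrist view is aligned with the clamp. The button is at about (324,183), the plate top at rows ~126-145, the bed edges at x≈284 and 367, and the shut fingertips at about (325,243).

```bash
cat >> h.py <<'E'
from scipy.spatial.transform import Rotation as Rr
def wray(o,uv,z):
    m=camera_model('wrist');K=m['K'];T=m['T_tool_cam']
    v=np.array([uv[0]-K[0,2],uv[1]-K[1,2]]);r=np.hypot(*v);th=r/K[0,0]
    d=np.r_[v/r*np.sin(th),np.cos(th)]
    R=Rr.from_euler('xyz',o['tcp_rot'],degrees=True).as_matrix()
    p=R@T[:3,3]+o['ee_pos'];d=R@T[:3,:3]@d
    return p+d*(z-p[2])/d[2]
E
python3 - <<'E'
from h import *
from workcell import bot
o=bot.get_obs()
for n,uv,z in[('button',(324,183),.073),('bedL',(289,200),.012),('bedR',(364,200),.012),('plate topfront L',(289,126),.108),('plate topfront R',(361,126),.108),('plate topback',(325,148),.108),('screw/collar',(324,240),.07),('tail rear',(324,196),.058)]:
    print(n,wray(o,uv,z).round(4))
E
```

```text
button [ 0.5692 -0.0006  0.073 ]
bedL [ 0.5213 -0.0324  0.012 ]
bedR [ 0.6132 -0.0452  0.012 ]
plate topfront L [0.5477 0.0633 0.108 ]
plate topfront R [0.6088 0.0548 0.108 ]
plate topback [0.5756 0.0398 0.108 ]
screw/collar [ 0.5604 -0.0647  0.07  ]
tail rear [ 0.5667 -0.0189  0.058 ]
```

Call:
{"op": "send_rows", "data": {"targets": "0 0 30 0 255; 0 0 65 0 255; 0 0 95 0 255; 0 0 115 0 255; 0 0 120 0 255; 0 0 124 0 255; 0 0 127 0 255; 0 0 129 0 255; 0 0 131 0 255; 0 0 132 0 255"}}

```text
time: 3.65
ee_pos: [0.5683, -0.0031, 0.0672]
tcp_rot: [180.0, -0.0, 82.0]
wrist_force: [-0.9, 0.4, -0.3]
opening: 0.0001
grasp_force: 0.0
```

Call:
{"op": "send_rows", "data": {"targets": "0 0 1 0 255; 0 0 2 0 255"}}

```text
time: 3.9
ee_pos: [0.5683, -0.003, 0.0652]
tcp_rot: [180.0, -0.0, 82.0]
wrist_force: [-0.4, 1.2, -0.4]
opening: 0.0001
grasp_force: 0.0
```

```bash
python3 - <<'E'
from workcell import bot,camera
import cv2
o=bot.get_obs();print({k:o[k] for k in('time','ee_pos','wrist_force')})
a=camera('wrist')[60:360,220:430]
b=camera('scene')[175:270,245:375]
cv2.imwrite('pics/w2.png',cv2.hconcat([cv2.resize(a,(350,500),interpolation=2),cv2.resize(b,(440,500),interpolation=2)]))
E
```

```text
{'time': 3.9, 'ee_pos': array([ 0.56827282, -0.00304353,  0.06515929]), 'wrist_force': array([-0.36170036,  1.18351721, -0.36360197])}
```

View pics/w2.png

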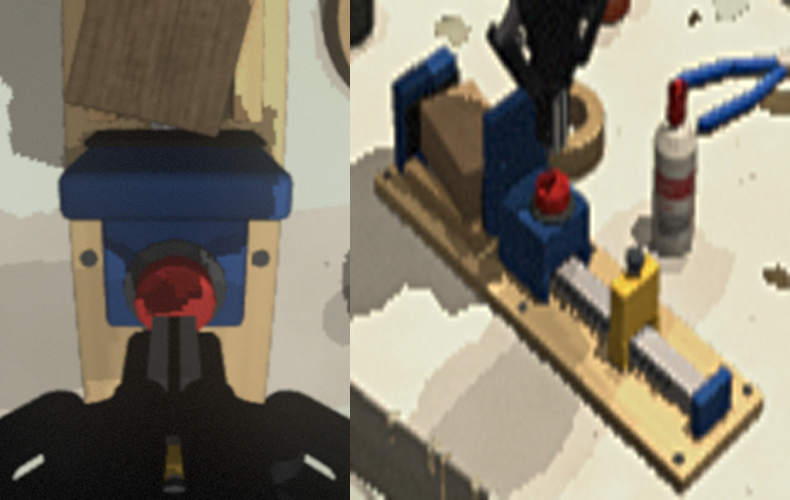

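```bash
python3 - <<'E'
from h import *
from workcell import bot
o=bot.get_obs();m=camera_model('scene')
def pr(P):
    c=np.linalg.inv(m['pose'])@np.r_[P,1];u=m['K']@c[:3]/c[2];u=u[:2]
    return u.round(1),((u-[245,175])*[440/130,500/95]).round(0)
print('tcp',pr(o['ee_pos']))
t=np.linalg.inv(camera_model('wrist')['T_tool_cam'])
K=camera_model('wrist')['K']
for z in(0,-.01,-.02,-.03):
    print('scene',z,pr(o['ee_pos']-[0,0,z]))
    c=(t@[0,0,z,1])[:3];th=np.arctan2(np.hypot(c[0],c[1]),c[2]);u=c[:2]/np.hypot(c[0],c[1])*th*K[0,0]+K[:2,2]
    print('wrist',z,u.round(1),((u-[220,60])*[350/210,500/300]).round(0))
E
```

```text
tcp (array([304.6, 211.8]), array([202., 193.]))
scene 0 (array([304.6, 211.8]), array([202., 193.]))
wrist 0 [323.1 239.2] [172. 299.]
scene -0.01 (array([304.6, 208.9]), array([202., 178.]))
wrist -0.01 [323.1 246.5] [172. 311.]
scene -0.02 (array([304.5, 205.9]), array([202., 163.]))
wrist -0.02 [323.  254.5] [172. 324.]
scene -0.03 (array([304.5, 203. ]), array([201., 147.]))
wrist -0.03 [323.  263.3] [172. 339.]
```

The fingers stop short of the button: the tip edge is at wrist-crop row ~318, against about 299 predicted for the TCP. So the tips are roughly 20 mm higher than the pose says. I'll go down in small steps until I feel contact.

Call:
{"op": "send_rows", "data": {"targets": "-3 0 2 0 255; -3 0 4 0 255; -3 0 6 0 255; -3 0 7 0 255; -3 0 7 0 255"}}

```text
time: 4.62
ee_pos: [0.5678, -0.006, 0.0581]
tcp_rot: [-180.0, 0.0, 82.0]
wrist_force: [0.7, 0.5, 0.4]
opening: 0.0002
grasp_force: 0.0
```

Call:
{"op": "send_rows", "data": {"targets": "0 0 1 0 255; 0 0 2 0 255; 0 0 3 0 255; 0 0 3 0 255"}}

```text
time: 5.12
ee_pos: [0.5678, -0.006, 0.0551]
tcp_rot: [-180.0, -0.0, 82.0]
wrist_force: [-0.3, -0.3, -0.6]
opening: 0.0004
grasp_force: 0.0
```

Call:
{"op": "send_rows", "data": {"targets": "0 0 1 0 255; 0 0 2 0 255; 0 0 3 0 255"}}

```text
time: 5.5
ee_pos: [0.5679, -0.006, 0.0521]
tcp_rot: [180.0, 0.0, 82.0]
wrist_force: [0.9, -0.4, -0.6]
opening: 0.0001
grasp_force: 0.0
```

Call:
{"op": "send_rows", "data": {"targets": "0 0 1 0 255; 0 0 2 0 255"}}

```text
time: 5.75
ee_pos: [0.5678, -0.006, 0.0501]
tcp_rot: [-180.0, -0.0, 82.0]
wrist_force: [-0.3, 0.1, 0.5]
opening: 0.0003
grasp_force: 0.0
```

Call:
{"op": "send_rows", "data": {"targets": "0 0 1 0 255; 0 0 2 0 255"}}

```text
time: 6.0
ee_pos: [0.5678, -0.006, 0.0481]
tcp_rot: [-180.0, -0.0, 82.0]
wrist_force: [0.0, 0.3, -0.5]
opening: 0.0
grasp_force: 0.0
```

```bash
python3 - <<'E'
from workcell import bot,camera
import cv2
o=bot.get_obs();print({k:o[k] for k in('time','ee_pos','wrist_force')})
a=camera('wrist')[60:360,220:430]
b=camera('scene')[175:270,245:375]
cv2.imwrite('pics/w3.png',cv2.hconcat([cv2.resize(a,(350,500),interpolation=2),cv2.resize(b,(440,500),interpolation=2)]))
E
```

```text
{'time': 6.0, 'ee_pos': array([ 0.56783017, -0.0060029 ,  0.04809727]), 'wrist_force': array([ 0.04905833,  0.29402511, -0.45532296])}
```

View pics/w3.png

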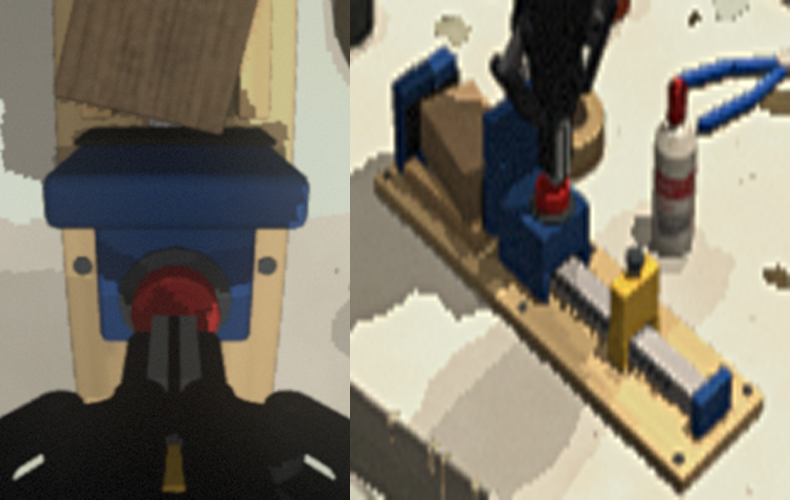

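The tip is now almost on the button, and the scene crop shows the finger end just at the button's top. I'll continue in small steps.

Call:
{"op": "send_rows", "data": {"targets": "0 0 1 0 255; 0 0 2 0 255"}}

```text
time: 6.35
ee_pos: [0.5678, -0.006, 0.0461]
tcp_rot: [180.0, -0.0, 82.0]
wrist_force: [0.1, 0.4, 0.9]
opening: -0.0001
grasp_force: 0.0
```

Call:
{"op": "send_rows", "data": {"targets": "0 0 1 0 255; 0 0 2 0 255"}}

```text
time: 6.6
ee_pos: [0.5678, -0.006, 0.0441]
tcp_rot: [-180.0, -0.0, 82.0]
wrist_force: [0.1, -0.3, 0.2]
opening: 0.0004
grasp_force: 0.0
```

Call:
{"op": "send_rows", "data": {"targets": "0 0 1 0 255; 0 0 2 0 255"}}

```text
time: 6.85
ee_pos: [0.5678, -0.006, 0.0421]
tcp_rot: [-180.0, -0.0, 82.0]
wrist_force: [-0.3, -0.2, -0.4]
opening: -0.0004
grasp_force: 0.0
```

Call:
{"op": "send_rows", "data": {"targets": "0 0 1 0 255; 0 0 2 0 255"}}

```text
time: 7.1
ee_pos: [0.5679, -0.006, 0.0406]
tcp_rot: [180.0, -0.0, 82.0]
wrist_force: [-1.4, -0.4, 4.8]
opening: -0.0001
grasp_force: 2.3
```

Call:
{"op": "send_rows", "data": {"targets": "0 0 1 0 255; 0 0 2 0 255"}}

```text
time: 7.35
ee_pos: [0.5679, -0.006, 0.0385]
tcp_rot: [180.0, -0.0, 82.0]
wrist_force: [-0.7, -0.6, 5.3]
opening: 0.0001
grasp_force: 2.4
```

```bash
python3 - <<'E'
from workcell import bot,camera
import cv2
o=bot.get_obs();print({k:o[k] for k in('time','ee_pos','wrist_force')})
a=camera('wrist')[60:360,220:430]
b=camera('scene')[175:235,275:345]
cv2.imwrite('pics/w4.png',cv2.hconcat([cv2.resize(a,(350,500),interpolation=2),cv2.resize(b,(440,500),interpolation=2)]))
E
```

```text
{'time': 7.35, 'ee_pos': array([ 0.56792612, -0.00602506,  0.03845044]), 'wrist_force': array([-0.73204122, -0.59488793,  5.2512469 ])}
```

View pics/w4.png

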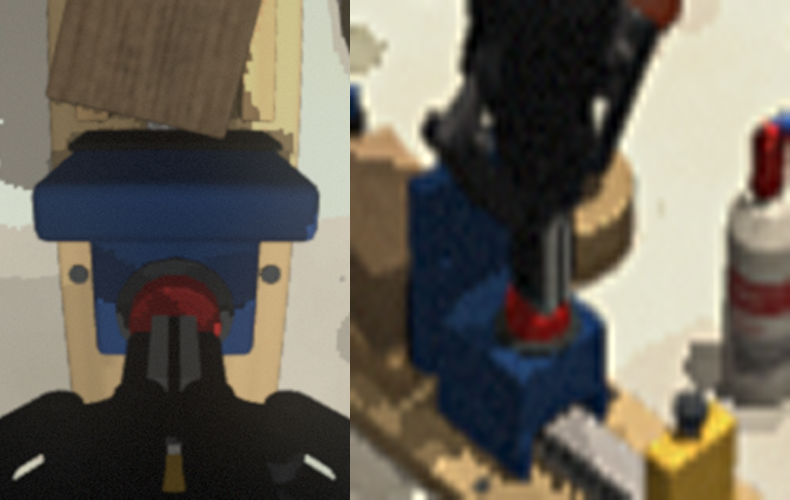

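Contact: about 5 N, matching the button's friction, and it is moving down. The tips are really about 31 mm above the reported TCP, so the gripper's body is lower than I assumed. I'll shift 5 mm further from the plate for clearance, then press on.

Call:
{"op": "send_rows", "data": {"targets": "0 0 -4 0 255; -3 0 -4 0 255; -5 0 -4 0 255; -5 0 -1 0 255; -5 0 1 0 255; -5 0 2 0 255; -5 0 3 0 255; -5 0 4 0 255"}}

```text
time: 8.45
ee_pos: [0.5672, -0.0111, 0.0343]
tcp_rot: [180.0, 0.0, 82.0]
wrist_force: [-1.8, -1.9, 5.5]
opening: -0.0
grasp_force: 2.4
```

Call:
{"op": "send_rows", "data": {"targets": "0 0 1 0 255; 0 0 1 0 255"}}

```text
time: 8.7
ee_pos: [0.5671, -0.011, 0.0331]
tcp_rot: [-180.0, 0.0, 82.0]
wrist_force: [0.1, -1.6, 3.6]
opening: 0.0001
grasp_force: 1.7
```

Call:
{"op": "send_rows", "data": {"targets": "0 0 1 0 255; 0 0 1 0 255"}}

```text
time: 8.95
ee_pos: [0.5672, -0.011, 0.0321]
tcp_rot: [-180.0, 0.0, 82.0]
wrist_force: [0.5, -2.3, 3.2]
opening: 0.0
grasp_force: 1.7
```

Call:
{"op": "send_rows", "data": {"targets": "0 0 1 0 255; 0 0 1 0 255"}}

```text
time: 9.2
ee_pos: [0.5673, -0.011, 0.0319]
tcp_rot: [180.0, 0.0, 82.0]
wrist_force: [-2.8, -2.4, 8.4]
opening: 0.0003
grasp_force: 4.5
```

Call:
{"op": "send_rows", "data": {"targets": "0 0 1 0 255; 0 0 1 0 255"}}

```text
time: 9.45
ee_pos: [0.5674, -0.011, 0.0318]
tcp_rot: [179.9, -0.0, 82.0]
wrist_force: [-5.6, -2.5, 15.9]
opening: 0.0001
grasp_force: 7.7
```

Call:
{"op": "send_rows", "data": {"targets": "0 0 1 0 255; 0 0 1 0 255; 0 0 -5 0 255; 0 0 -30 0 255; 0 0 -65 0 255; 0 0 -88 0 255; 30 1 -88 0 255; 65 1 -88 0 255; 92 1 -88 0 255; 92 1 -88 0 255; 92 1 -88 0 255; 92 1 -88 0 255"}}

```text
time: 10.95
ee_pos: [0.5809, 0.0793, 0.1181]
tcp_rot: [-180.0, 0.0, 81.9]
wrist_force: [-0.5, -0.3, 0.4]
opening: -0.0004
grasp_force: 0.0
```

```bash
python3 - <<'E'
from workcell import bot,camera
import cv2
o=bot.get_obs();print({k:o[k] for k in('time','ee_pos','wrist_force')})
a=camera('wrist')[30:390,180:460]
b=camera('scene')[175:265,250:355]
cv2.imwrite('pics/w5.png',cv2.hconcat([cv2.resize(a,(390,500),interpolation=2),cv2.resize(b,(410,500),interpolation=2)]))
E
```

```text
{'time': 10.95, 'ee_pos': array([0.58090328, 0.07928956, 0.11806271]), 'wrist_force': array([-0.462213  , -0.328023  ,  0.38609464])}
```

View pics/w5.png

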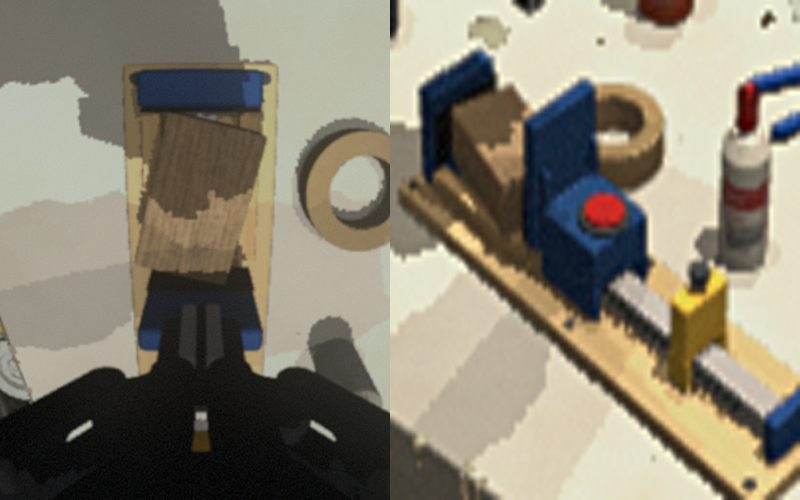

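The button is now nearly flush, so it is down. The fingers hover over the gap; in the wrist crop the plate's top front edge is at row ~330 and the block's near edge at row ~275. I'll check the clearance before going down.

```bash
python3 - <<'E'
from h import *
from workcell import bot
o=bot.get_obs()
d=np.array([np.sin(np.radians(8)),np.cos(np.radians(8))])
f=lambda c:(180+c[0]*280/390,30+c[1]*360/500)
for n,c,z in[('plate front top',(200,330),.108),('plate back top',(200,348),.108),('tip front edge',(200,305),.15),('block near R',(228,285),.063),('bedL',(137,349),.012),('bedR',(263,365),.012),('plateL',(138,332),.108),('plateR',(262,332),.108)]:
    p=wray(o,f(c),z);print(n,p.round(4),'along clamp y from tcp',((p-o['ee_pos'])[:2]@d).round(4))
E
```

```text
plate front top [0.5776 0.0529 0.108 ] along clamp y from tcp -0.0267
plate back top [0.5761 0.0423 0.108 ] along clamp y from tcp -0.0374
tip front edge [0.5826 0.0884 0.15  ] along clamp y from tcp 0.0092
block near R [0.5943 0.0544 0.063 ] along clamp y from tcp -0.0228
bedL [ 0.5187 -0.0147  0.012 ] along clamp y from tcp -0.1018
bedR [ 0.6144 -0.0438  0.012 ] along clamp y from tcp -0.1173
plateL [0.5468 0.0557 0.108 ] along clamp y from tcp -0.0282
plateR [0.608 0.047 0.108] along clamp y from tcp -0.0282
```

Clearance is good: the plate face is 27 mm from the TCP and laterally centred. I'll lower the tips to about 88 mm real height, 25 mm above the block.

Call:
{"op": "send_rows", "data": {"targets": "0 0 20 0 255; 0 0 45 0 255; 0 0 60 0 255; 0 0 62 0 255; -5 0 62 0 255; -10 0 62 0 255; -13 0 62 0 255; -16 0 62 0 255; -19 0 62 0 255; -22 0 62 0 255; -25 0 62 0 255"}}

```text
time: 12.42
ee_pos: [0.5776, 0.0554, 0.0564]
tcp_rot: [180.0, -0.0, 82.0]
wrist_force: [-0.4, 3.4, 1.7]
opening: -0.0002
grasp_force: 2.1
```

Call:
{"op": "send_rows", "data": {"targets": "-4 0 0 0 255; -9 0 0 0 255; -14 0 0 0 255; -19 0 0 0 255; -24 0 0 0 255; -29 0 0 0 255; -34 0 0 0 255; -39 0 0 0 255; -43 0 0 0 255; -46 0 0 0 255; -48 0 0 0 255; -50 0 0 0 255"}}

```text
time: 13.92
ee_pos: [0.5705, 0.0056, 0.0562]
tcp_rot: [180.0, 0.0, 82.0]
wrist_force: [1.6, 3.2, 2.5]
opening: 0.0001
grasp_force: 2.1
```

Call:
{"op": "send_rows", "data": {"targets": "-2 0 0 0 255; -4 0 0 0 255; -5 0 0 0 255; -5 0 0 0 255"}}

```text
time: 14.42
ee_pos: [0.5697, 0.0006, 0.0561]
tcp_rot: [-180.0, 0.0, 82.0]
wrist_force: [1.5, 2.5, 0.9]
opening: 0.0001
grasp_force: 1.4
```

Call:
{"op": "send_rows", "data": {"targets": "-1 0 0 0 255; -2 0 0 0 255; -3 0 0 0 255"}}

```text
time: 14.8
ee_pos: [0.5693, -0.0022, 0.056]
tcp_rot: [-180.0, -0.0, 82.0]
wrist_force: [0.7, 4.1, 1.7]
opening: 0.0
grasp_force: 2.0
```

Call:
{"op": "send_rows", "data": {"targets": "-1 0 0 0 255; -2 0 0 0 255; -2 0 0 0 255"}}

```text
time: 15.18
ee_pos: [0.569, -0.0043, 0.0561]
tcp_rot: [-180.0, 0.0, 82.0]
wrist_force: [1.8, 1.7, 0.4]
opening: -0.0001
grasp_force: 1.6
```

Call:
{"op": "send_rows", "data": {"targets": "-1 0 0 0 255; -2 0 0 0 255; -2 0 0 0 255"}}

```text
time: 15.55
ee_pos: [0.5687, -0.0063, 0.0561]
tcp_rot: [-180.0, 0.0, 82.0]
wrist_force: [0.9, 3.3, -0.4]
opening: 0.0001
grasp_force: 1.6
```

Call:
{"op": "send_rows", "data": {"targets": "-1 0 0 0 255; -2 0 0 0 255; -2 0 0 0 255"}}

```text
time: 15.92
ee_pos: [0.5686, -0.0068, 0.0561]
tcp_rot: [-180.0, -0.1, 82.0]
wrist_force: [1.6, 10.1, -0.7]
opening: -0.0003
grasp_force: 5.4
```

Call:
{"op": "send_rows", "data": {"targets": "-1 0 0 0 255; -1 0 0 0 255"}}

```text
time: 16.18
ee_pos: [0.5686, -0.0068, 0.0562]
tcp_rot: [-180.0, -0.3, 82.1]
wrist_force: [2.7, 15.6, -0.3]
opening: 0.0
grasp_force: 8.0
```

```bash
python3 - <<'E'
from workcell import bot,camera
import cv2
o=bot.get_obs();print({k:o[k] for k in('time','ee_pos','wrist_force')})
a=camera('top')[175:240,230:380]
b=camera('scene')[175:265,250:355]
cv2.imwrite('pics/w6.png',cv2.hconcat([cv2.resize(a,(460,400),interpolation=2),cv2.resize(b,(340,400),interpolation=2)]))
E
```

```text
{'time': 16.175, 'ee_pos': array([ 0.56862441, -0.00682276,  0.05615922]), 'wrist_force': array([ 2.68792538, 15.63055952, -0.27705977])}
```

View pics/w6.png

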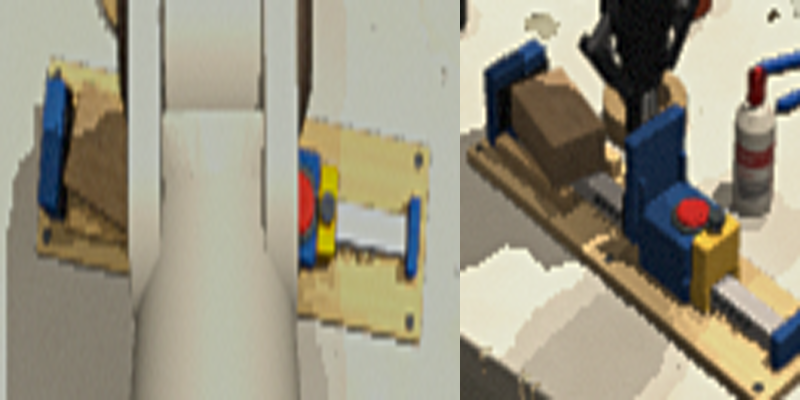

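The jaw's tail rests against the yellow collar in both views, with 15 N and no further travel. The button is still down and the block is where it was. Next I back off towards the block side, above it, and then rise clear.

Call:
{"op": "send_rows", "data": {"targets": "4 0 0 0 255; 10 0 0 0 255; 15 0 0 0 255; 15 0 -30 0 255; 15 0 -80 0 255; 15 0 -130 0 255; 15 0 -170 0 255; 15 0 -180 0 255; 15 0 -180 0 255; 15 0 -180 0 255"}}

```text
time: 17.52
ee_pos: [0.5701, 0.0057, 0.2345]
tcp_rot: [-179.9, 0.0, 82.0]
wrist_force: [0.7, -0.0, -0.6]
opening: 0.0003
grasp_force: 0.0
```

```bash
python3 - <<'E'
from workcell import bot,camera
import cv2
o=bot.get_obs();print({k:o[k] for k in('time','ee_pos','wrist_force')})
a=camera('wrist')
b=camera('scene')[175:265,250:355]
cv2.imwrite('pics/w7.png',cv2.hconcat([cv2.resize(a[40:300,180:460],(400,371),interpolation=2),cv2.resize(b,(400,371),interpolation=2)]))
E
```

```text
{'time': 17.525, 'ee_pos': array([0.57008636, 0.00571459, 0.23445599]), 'wrist_force': array([ 0.68733637, -0.04804268, -0.58851249])}
```

View pics/w7.png

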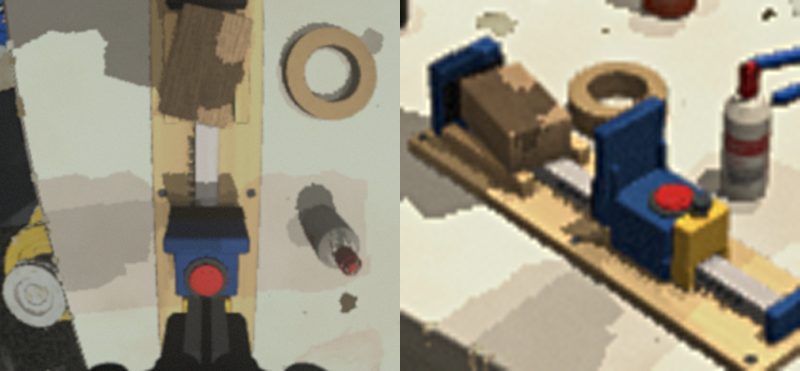

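The jaw sits against the collar, the button is down, and the block, tape roll and bottle are undisturbed. The tool is well clear above.

```bash
python3 -c "
from workcell import ticket
print(ticket.job_done())"
```

```text
the job is handed in; nothing more can be done
None
```

The release button is fully down, the sliding jaw rests against the yellow collar, the block and the bystanders in view look undisturbed, the arm is clear, and the job was handed in at about 17.5 s.

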